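# Walk a seized die carrier out from under its spring plungers

### The arm

A 6-joint arm with a two-finger parallel gripper is mounted at the origin on the work surface. World frame = base frame: x ahead of the robot, y to its left, z up, the work surface at z = 0. Lengths are in mm, angles in degrees, forces in N, time in s.
With the tool pointing down it reaches from about 300 to 850 mm from the base axis. Payload 4.2 kg.
Tool frame: the origin (TCP) lies at the very end of the fingers, on their centre line; the grasp point (between the pads) lies 19 mm behind it (env.grip_depth is the distance from the TCP to the grasp point, in mm); z points along the fingers, y is the line along which they close (so a half turn about z gives the same grasp; the last joint's range is limited). The gripper opens to 91 mm and grips with 3 to 60 N. Pads are 32 mm wide; open, the fingers measure 118 mm over their backs; the gripper's body (76 mm by 178 mm) begins 60 mm behind the grasp point.
Start: joints at [-78.323, 18.312, 89.639, -0, 72.044, -1.146], TCP at [127.615, -560.676, 213.976] pointing down, gripper open.
Joint ranges: [-177.97, 177.97], [-48.28, 115.42], [12.27, 149.76], [-77.06, 257.06], [2.81, 150.46], [-146.56, 146.56]. Speed limits (degrees/s): [147.25, 147.25, 180, 180, 180, 180].

### API

Orientations are given as [roll, pitch, yaw] about the fixed x, y, z axes, in that order (R = Rz(yaw) Ry(pitch) Rx(roll)).
In Python, from workcell import env, cams gives the robot as it stands.
- The arm moves only by the tool apply_moves, never from a script. Its argument "deltas" is a list of rows, each a list of 5 numbers: the shift along the tool's x, y, z in m, then the turn about the tool's z in rad, then the opening, from -1 (shut) to 1 (fully open), so that 0 is half open. In form: [[tx, ty, tz, roll, gripper], ...]. A call has 1 to 5 rows; each row is the pose to reach, as a shift and turn from the pose commanded when the call began, along the tool's axes at that moment; what a row does not reach only later rows make up. A row lasts 1/10 s, in which the tool goes at most 50 mm and 8.59 degrees, less where a joint would pass 70% of its speed; a pose out of reach is approached as far as the arm can. A call with a gripper value outside its range is refused whole. The fingers move at their own pace and stop on an object; "grip_force" is the grip in N (left out, the last holds). Time passes only in rows, so rows that repeat a pose let the fingers close. It gives the time, the measured TCP pose, the force, the opening and the grip force at its end, in the units of the state.
- env.state(): the state, without advancing time (a new reading comes with each control period).
- cams.grab_frame(name): name is "scene" or "top" or "wrist"; returns the picture (400x640x3 uint8, blue, green, red); there is no depth.
- cams.get_calibration(name): a dict with "mtx" (3x3 intrinsics, pixels), "k1" (the pictures are not rectified: a ray, as slopes to the right and down, at radius r is drawn at 1 + k1 r^2 times it, then the intrinsics apply), "eye" and "attitude" of the camera in the world; the wrist camera has in their place "tool_from_camera" (4x4, takes a point from camera to tool coordinates, whose origin is the TCP and whose axes are the flange's). Camera axes: x right, y down, z forward; pixel columns grow to the right and rows downward; lengths in mm; the calibration is good to about 2 mm. A picture is of the moment at which its call begins: read the wrist's pose just before it. get_calibration takes no time and is no camera call.
- env.job_done(): hands the job in; it is judged then, once.
The state is a dict: "time_s": time; "qpos": joint angles; "qvel": joint speeds; "effort": joint torques, N m; "ee_pos": TCP position; "ee_rot": TCP orientation; "force": force on the tool from outside, world axes, zero at the start; "torque": the same for the moment, N m; "gripper_width": finger opening in mm; "gripper_force": force on a finger pad.
Only numpy, scipy, OpenCV 4.12 (cv2) and the standard library are available. Lean on these libraries where they do the work, as an engineer would, in place of code of your own. Each camera call takes 0.05 s, during which the arm holds its last target. There are 200 camera calls.

### The job

The aluminium die carrier has seized under the two spring plungers of its steel holder. Pick up the mallet and, with light taps or pushes of the mallet head on its left and right rear lugs in turn, walk the carrier forward, away from you, until both plungers have dropped off its raised strips, but leave it lying between its guide rails. Use only the mallet on the carrier and never force it: stop and change sides as soon as it binds; finally lay the mallet back down on the white paper sheet and leave the other tools where they are.

Things in the scene. Friction and masses are not known exactly. Their poses are not given: they have to be found in the camera images.
- holder: Dark steel die holder, fixed to the bench: base 150 (x) x 215 (y) x 15 mm, origin at the centre of its underside. Its x is the direction in which the carrier comes out, roughly away from the robot; y to its left. Two guide rails along x, tops 27 mm above the bench, leave the carrier 1.5 mm of play on each side: it can turn only about 0.035 rad either way, then it binds.
- bridge (a point): Middle of the top of the holder's steel bridge, 72 mm above the bench, at x = -19 mm in the holder's frame. The bridge is 16 mm thick (x), its underside 62 mm above the bench, with posts on the rails at y = +-90 mm. Two spring plungers (12 mm balls) under it at y = +-28 mm press on the carrier's two raised strips.
- die: Loose aluminium die carrier, about 0.55 kg, on the holder's base: plate 90 (x) x 160 (y) x 12 mm with a steel dome near the front, origin at the centre of its underside, 15 mm above the bench, x forward. Raised strips for the plungers run from the front edge back to point strip_end. It starts with its origin at about x = -26 to -22 mm in the holder's frame.
- strip_end (a point): Point midway between the rear ends of the carrier's two raised strips (16 mm wide, 5 mm high, at y = +-28 mm), 1 mm behind its origin. When the carrier's origin is beyond about x = -13 mm in the holder's frame, both strips' ends are clear of the plungers (balls at x = -19 mm), these have dropped, and the carrier slides freely with 2 to 4 N.
- lug_left (a point): Centre of the rear face of the carrier's left lug (+y side), 39 mm above the bench, at x = -45, y = 68 mm in the carrier's frame; face 20 wide, 24 mm high, flush with the plate's rear edge. About 9 to 14 N here moves this side forward, turning about the other plunger, for 2 to 7 mm until it binds on the rails and the force climbs.
- lug_right (a point): The same on the right lug, y = -68 mm. After the left lug has bound, this one can be tapped forward, and so on in turn. Pushed in the middle, or on a side that has bound, the carrier needs 19 N or more; more than 17 N from the mallet counts as forcing it.
- plunger_l (a joint): Height of the left (+y) spring plunger: about 0 while it presses on the carrier's strip, -0.002 m (2 mm lower) once it has dropped off the strip's rear end
- plunger_r (a joint): The same for the right (-y) plunger
- mallet: Mallet lying level on the sheet, 0.16 kg. White nylon head 34 mm in diameter, 72 mm long along the mallet's x (flat faces at x = +-36 mm). Wooden handle along +y, 18 wide (x), 20 mm high, from y = 17 to 157 mm, then a flared butt 24 wide, 34 mm high to y = 172 mm. Origin at the underside below the head's middle, 17 mm below the axis of head and handle.
- mallet_head (a point): Centre of the mallet's head, where the axes of head and handle cross; 20 mm above the bench when it lies on the sheet
- mallet_grip (a point): Good place to grip the handle from above: on its axis, 55 mm from the head's centre; axes as the mallet's
- sheet: White paper sheet (stiff board, fixed), 260 (x) x 300 (y) x 3 mm, origin at the centre of its underside
- punch1: Black square steel punch, 10 x 10 x 102 mm, lying on the bench, a bystander; origin at the underside of its bar
- punch2: Second such punch, a bystander
- pliers: Needle-nose pliers with black handles, about 160 x 70 x 11 mm, lying flat, a bystander; origin under the pivot
- jar: Small amber glass jar, 44 mm wide, 50 mm high, a bystander; origin under its centre
Mind the look-alikes: they are no part of the job. Leave any green look-alike of the mallet alone. What is shaped like the die but green is not meant.

How it is judged (in metres and radians):
On the way, in this order (a step that is already met when the one before it is completed fails the run):
1. the mallet is picked up (height (world z) of mallet_head above 0.035 m), for 0.2 s.
2. the carrier has been walked forward off both plungers (value of joint each of plunger_l, plunger_r below -0.001 m), for 0.2 s.
At the end, for the whole second after the job is handed in: Both plungers have dropped by more than 1 mm; the carrier's origin is between -16 and +30 mm along the holder's x (off the plungers, still between the rails), flat on the base and within 0.08 rad of the holder's direction; the mallet lies flat at rest with its head on the paper sheet (all of step 2 and x of die in the frame of holder between -0.016 and 0.03 m and z of die in the frame of holder between 0.012 and 0.018 m and angle between the x axis of die and the x axis of holder, either way round below 0.08 rad and x of mallet_head in the frame of sheet between -0.13 and 0.13 m and y of mallet_head in the frame of sheet between -0.15 and 0.15 m and height (world z) of mallet_head below 0.027 m and angle between mallet's own z axis and vertical below 0.2 rad and linear speed of each of mallet, die below 0.02 m/s); the robot touches nothing.
It fails at once if the carrier is forced: more than 17 N from the mallet (contact force between mallet and die above 17 N).
It fails at once if the carrier is touched by the robot itself (contact force between any of the fingers, the arm and die above 0.5 N).
It fails at once if a bystander is moved more than 20 mm (distance of any of punch1, punch2, pliers, jar from where it was at the start of the episode above 0.02 m).
It also fails if it takes over 64 s, if anything falls off the work surface, if the arm or the gripper's body presses on something with over 40 N, if the wrist force passes 120 N, or if a joint passes its speed limit or range.

## Working session

There is one attempt and no reset: what is moved stays moved. The work goes in short steps, Python scripts to look and compute and a tool call to move; the robot and the scene stay as the last step left them, time stands still between calls to the robot, and variables do not carry over. Pictures are saved under pics/ and viewed, at most 10 in all, crops included, and the job is handed in when it is done.

Besides the shell and the picture viewer there is one more tool, called after "Emit:" as a command line: name --pt "numbers of a row" for each row, then --argument value for the rest. apply_moves: Moves the arm, as the interface text tells. Its arguments: {"type":"object","properties":{"deltas":{"type":"array"},"grip_force":{"type":"number"}},"required":["deltas"]}

```bash
mkdir -p pics; cat > h.py <<'E'
import numpy as np, cv2
from scipy.spatial.transform import Rotation as R
from workcell import env, cams
def ray(cal,u,v,ee=None):
    K=np.array(cal["mtx"]);k=cal["k1"]
    x=(u-K[0,2])/K[0,0];y=(v-K[1,2])/K[1,1]
    rd=np.hypot(x,y);r=rd
    for _ in range(30): r=rd/(1+k*r*r)
    s=r/rd if rd>0 else 1
    return np.array([x*s,y*s,1])
def toworld(name,u,v,z,ee=None):
    c=cams.get_calibration(name);d=ray(c,u,v)
    if name=="wrist":
        T=np.array(c["tool_from_camera"]);Rw=R.from_euler('xyz',ee[1],degrees=True).as_matrix()
        e=Rw@T[:3,3]+np.array(ee[0]);d=Rw@T[:3,:3]@d
    else:
        e=np.array(c["eye"]);A=np.array(c["attitude"])
        M=A if A.shape==(3,3) else R.from_euler('xyz',A,degrees=True).as_matrix()
        d=M@d
    return e+d*(z-e[2])/d[2]
E
python3 - <<'E'
from h import *
print(env.state()); 
for n in("top","scene","wrist"):print(n,cams.get_calibration(n))
t=cams.grab_frame("top");cv2.imwrite("pics/top.png",t)
cv2.imwrite("pics/scene.png",cams.grab_frame("scene"))
E
```

```text
{'time_s': 0.0, 'qpos': array([-7.83214225e+01,  1.83500481e+01,  8.97065478e+01, -1.04807151e-03,
        7.20409526e+01, -1.14605556e+00]), 'qvel': array([ 0.0664712 , -0.08518854, -0.03985675,  0.11881027,  0.03358776,
        0.01929101]), 'effort': array([-3.34619370e-03, -4.12455153e+01, -2.31969202e+01,  7.25303614e-02,
        4.59326897e-02, -1.38251989e-04]), 'ee_pos': array([ 127.52534073, -560.17476695,  213.13526425]), 'ee_rot': array([-1.79902451e+02, -9.54822359e-04,  1.28249562e+01]), 'force': array([ 0.12594508, -0.05825949,  0.7582811 ]), 'torque': array([-0.01807032, -0.01611459, -0.00040976]), 'gripper_force': 0.0, 'gripper_width': 90.97394268247433}
top {'mtx': array([[486.08965662,   0.        , 320.39966855],
       [  0.        , 486.08965662, 206.56286491],
       [  0.        ,   0.        ,   1.        ]]), 'k1': 0.02382202384369248, 'eye': array([ 296.62653698,  -64.48419078, 1553.48598396]), 'attitude': array([-170.82297575,    0.56866393,  -91.43394601])}
scene {'mtx': array([[384.6220986 ,   0.        , 319.14371353],
       [  0.        , 384.6220986 , 199.83549512],
       [  0.        ,   0.        ,   1.        ]]), 'k1': -0.0635798130939757, 'eye': array([1321.99295136,  290.3518875 ,  702.35306027]), 'attitude': array([-126.05709911,   -0.44761367,  114.99478941])}
wrist {'mtx': array([[292.27979809,   0.        , 318.5636332 ],
       [  0.        , 292.27979809, 200.06452937],
       [  0.        ,   0.        ,   1.        ]]), 'k1': -0.03640288389765952, 'tool_from_camera': array([[ 2.09131340e-04, -9.54902573e-01, -2.96919234e-01,
         8.44497876e+01],
       [ 9.99999941e-01,  2.80843288e-04, -1.98864351e-04,
        -1.34681782e+00],
       [ 2.73283855e-04, -2.96919175e-01,  9.54902576e-01,
        -1.72015253e+02],
       [ 0.00000000e+00,  0.00000000e+00,  0.00000000e+00,
         1.00000000e+00]])}
```

View pics/top.png

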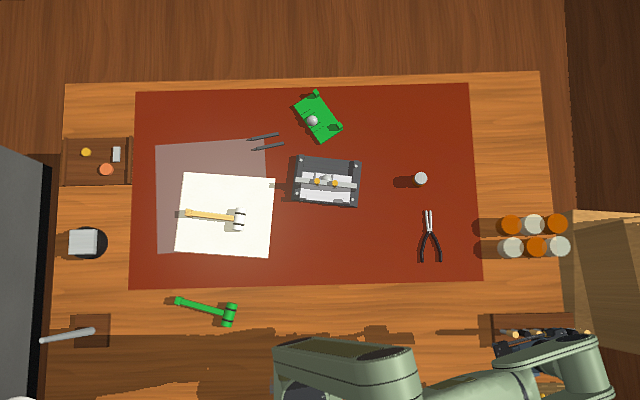

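View pics/scene.png

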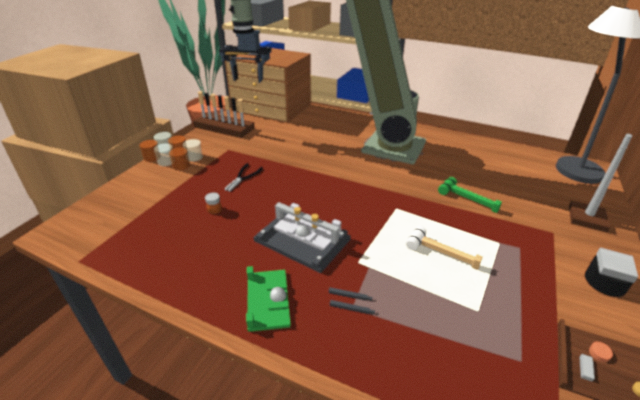

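The top view shows two mallets: white-headed at (239,217) on the sheet, and green at (229,313). It also shows two dies: aluminium in the holder at (326,185), and green at (318,117). The white/wood mallet on the sheet and the aluminium die in the dark holder fit the description. I'll confirm both in one enlarged crop.

```bash
python3 - <<'E'
from h import *
t=cv2.imread("pics/top.png")[140:265,175:375]
cv2.imwrite("pics/crop.png",cv2.resize(t,None,fx=4,fy=4,interpolation=cv2.INTER_CUBIC))
E
```

```text
(no output)
```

View pics/crop.png

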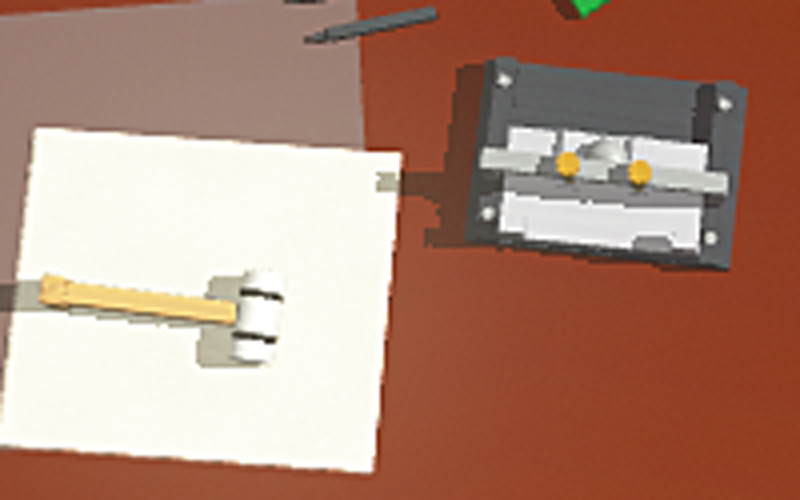

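```bash
python3 - <<'E'
from h import *
f=lambda x,y,z:toworld("top",175+x/4-.4,140+y/4-.4,z)
for n,x,y,z in [("head",258,316,20),("butt",40,290,25),("handle1",235,311,22),("bridgeL",481,156,72),("bridgeR",727,182,72),("cFL",492,58,27),("cFR",747,88,27),("cRR",728,268,27),("cRL",470,238,27),
 ("dieRL",499,229,27),("dieRR",698,249,27),("screwFL",504,78,30),("scFR",725,103,30),("scRR",711,238,30),("scRL",487,213,30),("shFL",33,128,3),("shFR",402,153,3),("shRR",373,472,3),("plL",567,163,85),("plR",640,172,85)]:
  print(n,f(x,y,z).round(1))
a=f(481,156,72)-f(727,182,72);print(np.linalg.norm(a),np.degrees(np.arctan2(-a[0],a[1])))
E
```

```text
head [512.7 204.5  20. ]
butt [537.5 377.   25. ]
handle1 [517.  222.4  22. ]
bridgeL [626.7  21.6  72. ]
bridgeR [ 600.8 -169.1   72. ]
cFL [717.5  14.   27. ]
cFR [ 686.9 -191.2   27. ]
cRR [ 540.4 -170.5   27. ]
cRL [570.1  34.2  27. ]
dieRL [576.7  10.9  27. ]
dieRR [ 556.3 -147.2   27. ]
screwFL [699.8   4.5  30. ]
scFR [ 674.2 -172.8   30. ]
scRR [ 564.4 -157.7   30. ]
scRL [589.4  20.1  30. ]
shFL [675.3 391.6   3. ]
shFR [646.3  90.1   3. ]
shRR [387.6 115.8   3. ]
plL [616.5 -45.4  85. ]
plR [ 607.8 -101.5   85. ]
192.50775287174224 -7.717639930148366
```

The crop confirms both targets. The white-headed wooden mallet lies on the sheet, head at crop (258,316), butt (45,292). The aluminium carrier is under the steel bridge, with plunger knobs at crop (567,163) and (640,172). Mallet yaw is about -8° and holder yaw about -8°. The sizes agree with those given: bridge 192 mm, knob spacing 57 mm against 56 mm. Next I move above the grip point and turn to yaw 82°.

Emit:
apply_moves --pt "0.0296 -0.0371 0 0 1" --pt "0.0592 -0.0742 0 0 1" --pt "0.0888 -0.1113 0 0 1" --pt "0.1184 -0.1484 0 0 1" --pt "0.148 -0.1855 0 0 1" --grip_force 55

```text
time_s: 0.6
ee_pos: [231.0, -345.0, 213.6]
ee_rot: [-180.0, -0.0, 12.8]
force: [0.6, 0.0, -0.3]
gripper_width: 91.4
gripper_force: 0.0
```

Emit:
apply_moves --pt "0.0296 -0.0371 0 0 1" --pt "0.0592 -0.0742 0 0 1" --pt "0.0888 -0.1113 0 0 1" --pt "0.1184 -0.1484 0 0 1" --pt "0.148 -0.1855 0 0 1"

```text
time_s: 1.1
ee_pos: [334.1, -131.4, 213.9]
ee_rot: [180.0, -0.0, 12.8]
force: [0.8, 0.4, -0.3]
gripper_width: 91.2
gripper_force: 0.0
```

Emit:
apply_moves --pt "0.0296 -0.0371 0 0 1" --pt "0.0592 -0.0742 0 0 1" --pt "0.0888 -0.1113 0 0 1" --pt "0.1184 -0.1484 0 0 1" --pt "0.148 -0.1855 0 0 1"

```text
time_s: 1.6
ee_pos: [437.3, 82.5, 213.8]
ee_rot: [180.0, 0.0, 12.9]
force: [1.0, -1.0, -0.0]
gripper_width: 90.9
gripper_force: 0.0
```

Emit:
apply_moves --pt "0.0296 -0.0371 0 0 1" --pt "0.0592 -0.0742 0 0 1" --pt "0.0888 -0.1113 0 0 1" --pt "0.1184 -0.1484 0 0 1" --pt "0.1184 -0.1484 0 -0.14 1"

```text
time_s: 2.1
ee_pos: [521.4, 256.4, 212.5]
ee_rot: [-179.9, -0.1, 21.3]
force: [0.7, -0.5, -0.0]
gripper_width: 91.3
gripper_force: 0.0
```

Emit:
apply_moves --pt "0 0 0 -0.14 1" --pt "0 0 0 -0.28 1" --pt "0 0 0 -0.42 1" --pt "0 0 0 -0.56 1" --pt "0 0 0 -0.7 1"

```text
time_s: 2.6
ee_pos: [519.2, 251.4, 213.4]
ee_rot: [-180.0, 0.1, 61.3]
force: [-0.1, -0.5, 0.0]
gripper_width: 91.1
gripper_force: 0.0
```

Emit:
apply_moves --pt "0 0 0 -0.14 1" --pt "0 0 0 -0.28 1" --pt "0 0 0 -0.368 1" --pt "0 0 0 -0.368 1"

```text
time_s: 3.0
ee_pos: [519.3, 251.3, 213.4]
ee_rot: [-180.0, 0.0, 82.0]
force: [0.3, -1.3, -0.6]
gripper_width: 91.4
gripper_force: 0.0
```

```bash
python3 - <<'E'
from h import *
s=env.state();print(s["ee_pos"],s["ee_rot"],s["qpos"])
cv2.imwrite("pics/w1.png",cams.grab_frame("wrist"))
E
```

```text
[519.27451643 251.32862707 213.4138005 ] [-1.79950245e+02  3.90554674e-02  8.20222233e+01] [ 2.46882463e+01  1.85377770e+01  8.93873369e+01 -6.32841638e-03
  7.21378512e+01  3.26679844e+01]
```

View pics/w1.png

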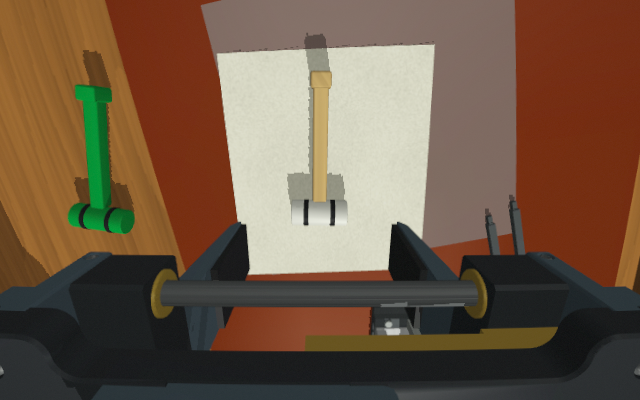

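The wrist view shows the mallet centred between the fingers: head at (319.5,212), handle running straight up to the butt at (320,80). Next I compute its position.

```bash
python3 - <<'E'
from h import *
ee=([519.27,251.33,213.41],[180,0,82.02])
for u,v,z in [(319.5,212,22),(292,211,20),(347.5,211,20),(320.5,76,37),(319.5,197,30)]:
  p=toworld("wrist",u,v,z,ee); d=p-np.array(ee[0]);Rw=R.from_euler('xyz',ee[1],degrees=True).as_matrix()
  print(p.round(1),(Rw.T@d).round(1))
E
```

```text
[513.9 208.   22. ] [-43.6   0.6 191.4]
[477.9 213.8  20. ] [-42.9 -35.8 193.4]
[550.7 203.6  20. ] [-42.9  37.8 193.4]
[537.7 371.6  37. ] [121.7   1.5 176.4]
[517.  230.9  30. ] [-20.6   0.6 183.4]
```

Emit:
apply_moves --pt "0.003 0.001 0.045 0 1" --pt "0.003 0.001 0.09 0 1" --pt "0.003 0.001 0.135 0 1" --pt "0.003 0.001 0.175 0 1" --pt "0.003 0.001 0.19 0 1"

```text
time_s: 3.55
ee_pos: [518.1, 252.9, 19.6]
ee_rot: [-179.6, 0.3, 81.9]
force: [-0.5, -0.8, 0.3]
gripper_width: 90.8
gripper_force: 0.0
```

Emit:
apply_moves --pt "0 0 0.01 0 1" --pt "0 0 0.0145 0 0.2" --pt "0 0 0.0145 0 -1" --pt "0 0 0.0145 0 -1" --pt "0 0 0.0145 0 -1" --grip_force 55

```text
time_s: 4.05
ee_pos: [521.7, 254.6, 10.6]
ee_rot: [179.9, -0.1, 82.0]
force: [0.5, 0.3, 0.7]
gripper_width: 62.2
gripper_force: 0.0
```

Emit:
apply_moves --pt "0 0 0 0 -1" --pt "0 0 0 0 -1" --pt "0 0 0 0 -1" --pt "0 0 0 0 -1" --pt "0 0 0 0 -1"

```text
time_s: 4.55
ee_pos: [521.0, 254.3, 9.4]
ee_rot: [180.0, 0.0, 82.0]
force: [-0.1, 0.2, 0.9]
gripper_width: 22.0
gripper_force: 0.0
```

Emit:
apply_moves --pt "0 0 0 0 -1" --pt "0 0 0 0 -1" --pt "0 0 -0.003 0 -1" --pt "0 0 -0.015 0 -1" --pt "0 0 -0.035 0 -1"

```text
time_s: 5.05
ee_pos: [520.0, 253.8, 44.2]
ee_rot: [-179.9, 0.1, 82.0]
force: [1.1, 0.9, -1.5]
gripper_width: 17.2
gripper_force: 55.0
```

Emit:
apply_moves --pt "-0.03 0.004 -0.005 0 -1" --pt "-0.07 0.01 -0.005 0 -1" --pt "-0.11 0.015 -0.005 0 -1" --pt "-0.15 0.02 -0.005 0 -1" --pt "-0.18 0.024 0 0 -1"

```text
time_s: 5.55
ee_pos: [520.2, 70.7, 45.8]
ee_rot: [179.9, -0.0, 82.0]
force: [0.5, 0.4, -1.4]
gripper_width: 17.7
gripper_force: 55.0
```

Emit:
apply_moves --pt "-0.012 0 0.005 0 -1" --pt "-0.017 0 0.01 0 -1" --pt "-0.017 0 0.01 0 -1"

```text
time_s: 5.85
ee_pos: [516.9, 56.0, 34.0]
ee_rot: [-179.9, 0.0, 82.0]
force: [-0.2, 0.5, -2.2]
gripper_width: 17.8
gripper_force: 55.0
```

```bash
python3 - <<'E'
from h import *
s=env.state();print(s)
a=cams.grab_frame("top")[145:245,245:375];b=cams.grab_frame("scene")[160:300,230:460]
a=cv2.resize(a,(715,550),interpolation=2)
cv2.imwrite("pics/a1.png",a);cv2.imwrite("pics/b1.png",cv2.resize(b,(780,475),interpolation=2))
E
```

```text
{'time_s': 5.85, 'qpos': array([4.90986318e+00, 2.40653197e+01, 1.10590444e+02, 2.09598580e-02,
       4.54153289e+01, 1.28881255e+01]), 'qvel': array([ 1.42351582, -0.17379173, -0.87439659,  0.29841664,  0.28458596,
        0.26251822]), 'effort': array([-8.88180882e-01, -4.09868467e+01, -1.71459264e+01, -1.62980048e-02,
       -5.61032002e-02, -4.18789918e-02]), 'ee_pos': array([516.92528685,  56.03590085,  33.98721511]), 'ee_rot': array([-1.79927370e+02,  1.32357822e-03,  8.20070162e+01]), 'force': array([-0.18615713,  0.49028805, -2.2253781 ]), 'torque': array([-0.02353088, -0.04989638,  0.0235359 ]), 'gripper_force': 54.9812114238739, 'gripper_width': 17.820466995092936}
```

View pics/a1.png

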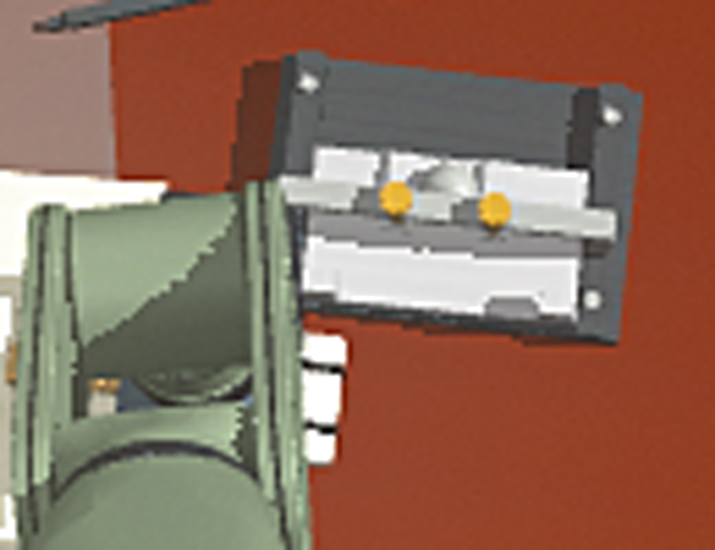

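View pics/b1.png

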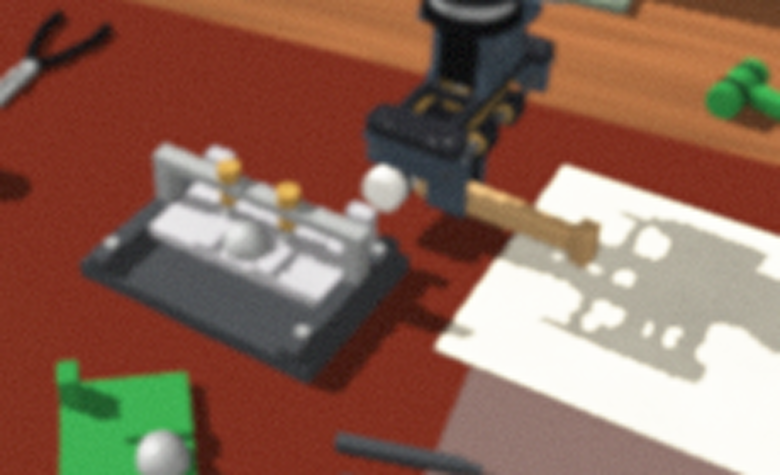

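The pictures show the mallet head behind the left lug, about 25 mm away and laterally aligned: head at top crop (325,400), carrier rear-left corner at (303,290). The scene view shows the knobs rising above the bridge. I'll triangulate their height, because the gripper body will pass over them, and start approaching.

```bash
python3 - <<'E'
from h import *
for tp,sp in [((397,197),(288,188)),((495,209),(228,165))]:
  for z in (80,88,96,104):
    print(z,toworld("top",245+tp[0]/5.5,145+tp[1]/5.5,z).round(1),toworld("scene",230+sp[0]/3.391,160+sp[1]/3.393,z).round(1))
E
```

```text
80 [616.  -47.9  80. ] [612.4 -47.2  80. ]
88 [614.3 -48.   88. ] [621.5 -42.9  88. ]
96 [612.5 -48.1  96. ] [630.6 -38.5  96. ]
104 [610.8 -48.1 104. ] [639.7 -34.2 104. ]
80 [ 607.6 -102.8   80. ] [ 606.5 -102.3   80. ]
88 [ 605.9 -102.6   88. ] [615.7 -97.2  88. ]
96 [ 604.2 -102.4   96. ] [624.9 -92.2  96. ]
104 [ 602.5 -102.2  104. ] [634.1 -87.1 104. ]
```

Emit:
apply_moves --pt "0 0.006 0 0 -1" --pt "0 0.012 0 0 -1" --pt "0 0.016 0 0 -1" --pt "0 0.017 0 0 -1" --pt "0 0.018 0 0 -1"

```text
time_s: 6.45
ee_pos: [535.4, 53.4, 34.3]
ee_rot: [-180.0, 0.0, 82.0]
force: [-0.1, -0.4, -2.1]
gripper_width: 17.9
gripper_force: 55.0
```

Emit:
apply_moves --pt "0 0.001 0 0 -1" --pt "0 0.002 0 0 -1" --pt "0 0.003 0 0 -1"

```text
time_s: 6.75
ee_pos: [538.2, 52.9, 34.4]
ee_rot: [-180.0, 0.0, 82.0]
force: [-0.5, -1.1, -0.7]
gripper_width: 17.8
gripper_force: 55.0
```

Knob tops are at about 82 mm, and the gripper body will be at about 113 mm, so it clears.

Emit:
apply_moves --pt "0 0.0005 0 0 -1" --pt "0 0.001 0 0 -1" --pt "0 0.0015 0 0 -1" --pt "0 0.002 0 0 -1" --pt "0 0.0025 0 0 -1"

```text
time_s: 7.25
ee_pos: [540.7, 52.6, 34.4]
ee_rot: [180.0, 0.0, 82.0]
force: [-0.2, 0.9, -1.1]
gripper_width: 18.1
gripper_force: 55.0
```

Emit:
apply_moves --pt "0 0.0005 0 0 -1" --pt "0 0.001 0 0 -1" --pt "0 0.0015 0 0 -1" --pt "0 0.002 0 0 -1"

```text
time_s: 7.65
ee_pos: [542.3, 52.4, 34.4]
ee_rot: [-179.9, 0.0, 82.0]
force: [-1.5, 0.5, -0.7]
gripper_width: 17.8
gripper_force: 55.0
```

Emit:
apply_moves --pt "0 0.0004 0 0 -1" --pt "0 0.0008 0 0 -1" --pt "0 0.0012 0 0 -1"

```text
time_s: 7.95
ee_pos: [542.4, 52.4, 34.2]
ee_rot: [-179.8, 0.0, 82.0]
force: [-5.5, 1.6, 1.1]
gripper_width: 17.6
gripper_force: 55.0
```

Emit:
apply_moves --pt "0 0.0005 0 0 -1" --pt "0 0.001 0 0 -1" --pt "0 0.001 0 0 -1"

```text
time_s: 8.25
ee_pos: [542.6, 52.4, 34.1]
ee_rot: [-179.7, 0.0, 82.0]
force: [-6.7, 2.4, 1.5]
gripper_width: 18.2
gripper_force: 55.0
```

Emit:
apply_moves --pt "0 0.0005 0 0 -1" --pt "0 0.001 0 0 -1" --pt "0 0.001 0 0 -1"

```text
time_s: 8.55
ee_pos: [542.9, 52.5, 34.0]
ee_rot: [-179.6, 0.0, 82.0]
force: [-7.7, 2.9, 1.1]
gripper_width: 17.9
gripper_force: 55.0
```

Emit:
apply_moves --pt "0 0.0005 0 0 -1" --pt "0 0.001 0 0 -1" --pt "0 0.001 0 0 -1"

```text
time_s: 8.85
ee_pos: [543.4, 52.6, 33.9]
ee_rot: [-179.6, -0.0, 82.0]
force: [-8.4, 4.9, 2.3]
gripper_width: 17.5
gripper_force: 55.0
```

Emit:
apply_moves --pt "0 0.0005 0 0 -1" --pt "0 0.001 0 0 -1" --pt "0 0.0015 0 0 -1" --pt "0 0.0015 0 0 -1"

```text
time_s: 9.25
ee_pos: [544.5, 52.7, 33.6]
ee_rot: [-179.5, -0.0, 81.9]
force: [-8.8, 5.7, 0.5]
gripper_width: 17.9
gripper_force: 55.0
```

Emit:
apply_moves --pt "0 0.0005 0 0 -1" --pt "0 0.001 0 0 -1" --pt "0 0.001 0 0 -1"

```text
time_s: 9.55
ee_pos: [545.2, 52.7, 33.4]
ee_rot: [-179.5, -0.0, 81.9]
force: [-8.2, 6.4, 0.7]
gripper_width: 17.7
gripper_force: 55.0
```

Emit:
apply_moves --pt "0 0.0005 0 0 -1" --pt "0 0.001 0 0 -1" --pt "0 0.001 0 0 -1"

```text
time_s: 9.85
ee_pos: [546.1, 52.6, 33.2]
ee_rot: [-179.5, -0.1, 81.9]
force: [-8.4, 4.9, -0.5]
gripper_width: 17.5
gripper_force: 55.0
```

Emit:
apply_moves --pt "0 0.0005 0 0 -1" --pt "0 0.001 0 0 -1" --pt "0 0.001 0 0 -1"

```text
time_s: 10.15
ee_pos: [546.8, 52.5, 33.1]
ee_rot: [-179.4, -0.1, 81.9]
force: [-9.1, 6.0, -1.1]
gripper_width: 17.4
gripper_force: 55.0
```

Emit:
apply_moves --pt "0 0.0005 0 0 -1" --pt "0 0.001 0 0 -1" --pt "0 0.001 0 0 -1"

```text
time_s: 10.45
ee_pos: [546.9, 52.5, 33.1]
ee_rot: [-179.3, -0.1, 81.9]
force: [-10.2, 6.5, 0.2]
gripper_width: 17.9
gripper_force: 55.0
```

It has bound: travel stopped and the force is climbing (12 N). Change to the right lug.

Emit:
apply_moves --pt "0 -0.008 0 0 -1" --pt "0 -0.016 0 0 -1" --pt "-0.04 -0.016 0 0 -1" --pt "-0.085 -0.016 0 0 -1" --pt "-0.13 -0.016 0 0 -1"

```text
time_s: 10.95
ee_pos: [519.0, -76.9, 34.9]
ee_rot: [179.8, 0.0, 82.2]
force: [0.6, 0.2, -0.8]
gripper_width: 17.8
gripper_force: 55.0
```

Emit:
apply_moves --pt "-0.006 0 0 0 -1" --pt "-0.006 0.001 0 0 -1" --pt "-0.006 0.002 0 0 -1"

```text
time_s: 11.25
ee_pos: [520.1, -81.3, 34.6]
ee_rot: [179.9, -0.0, 82.0]
force: [0.1, -0.2, -1.7]
gripper_width: 18.0
gripper_force: 55.0
```

Emit:
apply_moves --pt "0 0.0005 0 0 -1" --pt "0 0.001 0 0 -1" --pt "0 0.0015 0 0 -1" --pt "0 0.002 0 0 -1"

```text
time_s: 11.65
ee_pos: [521.7, -81.5, 34.4]
ee_rot: [180.0, 0.0, 82.1]
force: [-0.4, 0.2, -0.9]
gripper_width: 17.6
gripper_force: 55.0
```

Emit:
apply_moves --pt "0 0.0007 0 0 -1" --pt "0 0.0014 0 0 -1" --pt "0 0.0021 0 0 -1" --pt "0 0.0028 0 0 -1"

```text
time_s: 12.05
ee_pos: [523.6, -82.3, 34.3]
ee_rot: [-179.9, -0.0, 82.0]
force: [-2.5, 0.8, -0.5]
gripper_width: 17.8
gripper_force: 55.0
```

Emit:
apply_moves --pt "0 0.0007 0 0 -1" --pt "0 0.0014 0 0 -1" --pt "0 0.002 0 0 -1" --pt "0 0.002 0 0 -1"

```text
time_s: 12.45
ee_pos: [524.2, -82.6, 34.1]
ee_rot: [-179.7, 0.0, 82.0]
force: [-6.3, 0.7, 0.5]
gripper_width: 17.7
gripper_force: 55.0
```

Emit:
apply_moves --pt "0 0.0005 0 0 -1" --pt "0 0.001 0 0 -1" --pt "0 0.001 0 0 -1"

```text
time_s: 12.75
ee_pos: [524.6, -82.8, 34.0]
ee_rot: [-179.7, 0.0, 82.0]
force: [-7.3, -0.6, 1.4]
gripper_width: 17.6
gripper_force: 55.0
```

Emit:
apply_moves --pt "0 0.0005 0 0 -1" --pt "0 0.001 0 0 -1" --pt "0 0.0015 0 0 -1" --pt "0 0.002 0 0 -1"

```text
time_s: 13.15
ee_pos: [525.5, -83.2, 33.8]
ee_rot: [-179.5, 0.0, 82.0]
force: [-9.3, -1.7, 3.0]
gripper_width: 17.8
gripper_force: 55.0
```

Emit:
apply_moves --pt "0 0.0005 0 0 -1" --pt "0 0.001 0 0 -1" --pt "0 0.0015 0 0 -1" --pt "0 0.002 0 0 -1"

```text
time_s: 13.55
ee_pos: [526.4, -83.7, 33.5]
ee_rot: [-179.4, 0.1, 82.0]
force: [-11.4, -3.2, 3.5]
gripper_width: 17.8
gripper_force: 55.0
```

Emit:
apply_moves --pt "0 0.0005 0 0 -1" --pt "0 0.001 0 0 -1" --pt "0 0.001 0 0 -1"

```text
time_s: 13.85
ee_pos: [527.2, -83.9, 33.3]
ee_rot: [-179.4, 0.1, 82.0]
force: [-10.7, -3.3, 1.9]
gripper_width: 17.7
gripper_force: 55.0
```

Emit:
apply_moves --pt "0 0.0005 0 0 -1" --pt "0 0.001 0 0 -1" --pt "0 0.0015 0 0 -1" --pt "0 0.002 0 0 -1"

```text
time_s: 14.25
ee_pos: [529.1, -84.2, 33.0]
ee_rot: [-179.4, 0.1, 82.0]
force: [-10.6, -4.0, -0.4]
gripper_width: 17.9
gripper_force: 55.0
```

Moving freely at about 11 N.

Emit:
apply_moves --pt "0 0.0005 0 0 -1" --pt "0 0.001 0 0 -1" --pt "0 0.0015 0 0 -1" --pt "0 0.0018 0 0 -1"

```text
time_s: 14.65
ee_pos: [529.7, -84.4, 32.9]
ee_rot: [-179.2, 0.1, 82.0]
force: [-13.2, -3.6, 0.8]
gripper_width: 17.8
gripper_force: 55.0
```

Bound again. Back to the left lug.

Emit:
apply_moves --pt "0 -0.008 0 0 -1" --pt "0 -0.016 0 0 -1" --pt "0.04 -0.016 0 0 -1" --pt "0.085 -0.016 0 0 -1" --pt "0.13 -0.016 0 0 -1"

```text
time_s: 15.15
ee_pos: [539.3, 48.1, 35.0]
ee_rot: [179.8, -0.0, 82.0]
force: [1.4, -0.3, -1.8]
gripper_width: 17.7
gripper_force: 55.0
```

Emit:
apply_moves --pt "0.006 0 0 0 -1" --pt "0.006 0.001 0 0 -1" --pt "0.006 0.002 0 0 -1" --pt "0.006 0.003 0 0 -1" --pt "0.006 0.004 0 0 -1"

```text
time_s: 15.65
ee_pos: [543.1, 51.0, 34.5]
ee_rot: [180.0, 0.0, 81.9]
force: [-0.8, 0.9, -1.0]
gripper_width: 17.9
gripper_force: 55.0
```

Emit:
apply_moves --pt "0 0.001 0 0 -1" --pt "0 0.002 0 0 -1" --pt "0 0.003 0 0 -1" --pt "0 0.004 0 0 -1" --pt "0 0.004 0 0 -1"

```text
time_s: 16.15
ee_pos: [544.6, 51.6, 34.0]
ee_rot: [-179.7, 0.0, 82.0]
force: [-6.6, 1.1, 2.1]
gripper_width: 17.7
gripper_force: 55.0
```

Contact at about 544, now 6.7 N; offset 0.0298.

Emit:
apply_moves --pt "0 0.0006 0 0 -1" --pt "0 0.0012 0 0 -1" --pt "0 0.0018 0 0 -1" --pt "0 0.0024 0 0 -1" --pt "0 0.003 0 0 -1"

```text
time_s: 16.65
ee_pos: [546.3, 52.1, 33.9]
ee_rot: [-179.6, -0.0, 82.0]
force: [-8.9, 3.6, 3.1]
gripper_width: 17.8
gripper_force: 55.0
```

Emit:
apply_moves --pt "0 0.0006 0 0 -1" --pt "0 0.0012 0 0 -1" --pt "0 0.0018 0 0 -1" --pt "0 0.0024 0 0 -1" --pt "0 0.003 0 0 -1"

```text
time_s: 17.15
ee_pos: [548.6, 52.3, 33.5]
ee_rot: [-179.5, -0.1, 81.9]
force: [-9.0, 5.9, 1.1]
gripper_width: 17.7
gripper_force: 55.0
```

Emit:
apply_moves --pt "0 0.0006 0 0 -1" --pt "0 0.0012 0 0 -1" --pt "0 0.0018 0 0 -1" --pt "0 0.002 0 0 -1"

```text
time_s: 17.55
ee_pos: [550.4, 52.2, 33.2]
ee_rot: [-179.4, -0.1, 81.9]
force: [-8.2, 5.3, -0.3]
gripper_width: 17.7
gripper_force: 55.0
```

Emit:
apply_moves --pt "0 0.0006 0 0 -1" --pt "0 0.0012 0 0 -1" --pt "0 0.0018 0 0 -1" --pt "0 0.002 0 0 -1"

```text
time_s: 17.95
ee_pos: [550.7, 52.2, 33.0]
ee_rot: [-179.2, -0.1, 81.9]
force: [-12.8, 6.8, 2.4]
gripper_width: 17.7
gripper_force: 55.0
```

Bound. Right side again.

Emit:
apply_moves --pt "0 -0.008 0 0 -1" --pt "0 -0.0158 0 0 -1" --pt "-0.04 -0.0158 0 0 -1" --pt "-0.085 -0.0158 0 0 -1" --pt "-0.13 -0.0158 0 0 -1"

```text
time_s: 18.45
ee_pos: [523.8, -77.5, 34.9]
ee_rot: [179.8, 0.0, 82.1]
force: [0.9, -0.6, -1.7]
gripper_width: 17.3
gripper_force: 55.0
```

Emit:
apply_moves --pt "-0.006 0 0 0 -1" --pt "-0.006 0.001 0 0 -1" --pt "-0.006 0.002 0 0 -1" --pt "-0.006 0.003 0 0 -1" --pt "-0.006 0.004 0 0 -1"

```text
time_s: 18.95
ee_pos: [526.7, -81.6, 34.4]
ee_rot: [180.0, -0.0, 82.1]
force: [-0.2, 0.4, -2.1]
gripper_width: 17.8
gripper_force: 55.0
```

Emit:
apply_moves --pt "0 0.001 0 0 -1" --pt "0 0.002 0 0 -1" --pt "0 0.003 0 0 -1" --pt "0 0.004 0 0 -1" --pt "0 0.0045 0 0 -1"

```text
time_s: 19.45
ee_pos: [528.5, -82.8, 34.0]
ee_rot: [-179.7, -0.0, 82.0]
force: [-6.1, 1.4, 1.4]
gripper_width: 17.4
gripper_force: 55.0
```

Emit:
apply_moves --pt "0 0.0007 0 0 -1" --pt "0 0.0014 0 0 -1" --pt "0 0.0021 0 0 -1" --pt "0 0.0028 0 0 -1" --pt "0 0.0035 0 0 -1"

```text
time_s: 19.95
ee_pos: [530.1, -83.7, 33.9]
ee_rot: [-179.5, 0.0, 82.0]
force: [-9.1, -0.5, 3.3]
gripper_width: 17.9
gripper_force: 55.0
```

Emit:
apply_moves --pt "0 0.0006 0 0 -1" --pt "0 0.0012 0 0 -1" --pt "0 0.0018 0 0 -1" --pt "0 0.002 0 0 -1"

```text
time_s: 20.35
ee_pos: [531.5, -84.4, 33.5]
ee_rot: [-179.4, 0.1, 82.0]
force: [-10.1, -1.6, 2.6]
gripper_width: 17.5
gripper_force: 55.0
```

Emit:
apply_moves --pt "0 0.0006 0 0 -1" --pt "0 0.0012 0 0 -1" --pt "0 0.0018 0 0 -1" --pt "0 0.002 0 0 -1"

```text
time_s: 20.75
ee_pos: [533.5, -84.9, 33.2]
ee_rot: [-179.4, 0.1, 82.0]
force: [-8.9, -2.6, 0.4]
gripper_width: 17.7
gripper_force: 55.0
```

Emit:
apply_moves --pt "0 0.0006 0 0 -1" --pt "0 0.0012 0 0 -1" --pt "0 0.0015 0 0 -1" --pt "0 0.0015 0 0 -1"

```text
time_s: 21.15
ee_pos: [533.6, -84.8, 33.2]
ee_rot: [-179.3, 0.1, 82.0]
force: [-12.9, -2.1, 2.9]
gripper_width: 17.4
gripper_force: 55.0
```

Bound. Left.

Emit:
apply_moves --pt "0 -0.008 0 0 -1" --pt "0 -0.0155 0 0 -1" --pt "0.04 -0.0155 0 0 -1" --pt "0.085 -0.0155 0 0 -1" --pt "0.13 -0.0155 0 0 -1"

```text
time_s: 21.65
ee_pos: [543.4, 47.5, 35.0]
ee_rot: [179.8, -0.0, 82.0]
force: [1.0, -0.0, -1.0]
gripper_width: 17.5
gripper_force: 55.0
```

Emit:
apply_moves --pt "0.006 0 0 0 -1" --pt "0.006 0.001 0 0 -1" --pt "0.006 0.002 0 0 -1" --pt "0.006 0.003 0 0 -1" --pt "0.006 0.004 0 0 -1"

```text
time_s: 22.15
ee_pos: [547.2, 50.4, 34.5]
ee_rot: [180.0, 0.0, 81.9]
force: [1.0, -0.1, -1.7]
gripper_width: 17.6
gripper_force: 55.0
```

Emit:
apply_moves --pt "0 0.001 0 0 -1" --pt "0 0.002 0 0 -1" --pt "0 0.003 0 0 -1" --pt "0 0.004 0 0 -1" --pt "0 0.0045 0 0 -1"

```text
time_s: 22.65
ee_pos: [549.1, 51.1, 34.1]
ee_rot: [-179.7, 0.0, 82.0]
force: [-7.5, 0.8, 3.3]
gripper_width: 17.5
gripper_force: 55.0
```

Emit:
apply_moves --pt "0 0.0006 0 0 -1" --pt "0 0.0012 0 0 -1" --pt "0 0.0018 0 0 -1" --pt "0 0.0024 0 0 -1" --pt "0 0.003 0 0 -1"

```text
time_s: 23.15
ee_pos: [551.6, 51.6, 33.9]
ee_rot: [-179.6, -0.1, 81.9]
force: [-7.3, 5.1, 1.5]
gripper_width: 17.8
gripper_force: 55.0
```

Emit:
apply_moves --pt "0 0.0006 0 0 -1" --pt "0 0.0012 0 0 -1" --pt "0 0.0018 0 0 -1" --pt "0 0.0024 0 0 -1" --pt "0 0.003 0 0 -1"

```text
time_s: 23.65
ee_pos: [554.5, 51.4, 33.5]
ee_rot: [-179.6, -0.1, 81.9]
force: [-7.1, 4.9, 0.3]
gripper_width: 17.6
gripper_force: 55.0
```

Emit:
apply_moves --pt "0 0.0006 0 0 -1" --pt "0 0.0012 0 0 -1" --pt "0 0.0015 0 0 -1" --pt "0 0.0015 0 0 -1"

```text
time_s: 24.05
ee_pos: [555.1, 51.4, 33.4]
ee_rot: [-179.5, -0.1, 81.9]
force: [-7.8, 4.9, -0.1]
gripper_width: 17.6
gripper_force: 55.0
```

Emit:
apply_moves --pt "0 0.0006 0 0 -1" --pt "0 0.0012 0 0 -1" --pt "0 0.0015 0 0 -1" --pt "0 0.0015 0 0 -1"

```text
time_s: 24.45
ee_pos: [555.7, 51.4, 33.3]
ee_rot: [-179.4, -0.1, 81.9]
force: [-10.7, 6.0, 0.5]
gripper_width: 17.8
gripper_force: 55.0
```

Bound at about 12 N. Right.

Emit:
apply_moves --pt "0 -0.008 0 0 -1" --pt "0 -0.0155 0 0 -1" --pt "-0.04 -0.0155 0 0 -1" --pt "-0.085 -0.0155 0 0 -1" --pt "-0.13 -0.0155 0 0 -1"

```text
time_s: 24.95
ee_pos: [527.6, -78.0, 34.9]
ee_rot: [179.8, 0.0, 82.1]
force: [0.2, 0.6, -1.6]
gripper_width: 17.7
gripper_force: 55.0
```

Emit:
apply_moves --pt "-0.006 0 0 0 -1" --pt "-0.006 0.001 0 0 -1" --pt "-0.006 0.002 0 0 -1" --pt "-0.006 0.003 0 0 -1" --pt "-0.006 0.004 0 0 -1"

```text
time_s: 25.45
ee_pos: [530.7, -82.1, 34.4]
ee_rot: [180.0, -0.0, 82.1]
force: [1.1, -1.2, -2.4]
gripper_width: 17.6
gripper_force: 55.0
```

Emit:
apply_moves --pt "0 0.001 0 0 -1" --pt "0 0.002 0 0 -1" --pt "0 0.003 0 0 -1" --pt "0 0.004 0 0 -1" --pt "0 0.0045 0 0 -1"

```text
time_s: 25.95
ee_pos: [534.3, -84.1, 34.1]
ee_rot: [-179.9, 0.0, 82.0]
force: [-2.6, -0.6, -1.7]
gripper_width: 17.5
gripper_force: 55.0
```

Emit:
apply_moves --pt "0 0.0006 0 0 -1" --pt "0 0.0012 0 0 -1" --pt "0 0.0018 0 0 -1" --pt "0 0.0024 0 0 -1" --pt "0 0.003 0 0 -1"

```text
time_s: 26.45
ee_pos: [537.9, -84.4, 34.5]
ee_rot: [180.0, 0.0, 82.0]
force: [-2.1, -1.2, -1.5]
gripper_width: 17.3
gripper_force: 55.0
```

Sliding freely at about 2 N now. I'll push a little further on each side for margin.

Emit:
apply_moves --pt "0 0.0006 0 0 -1" --pt "0 0.0012 0 0 -1" --pt "0 0.0018 0 0 -1" --pt "0 0.0024 0 0 -1" --pt "0 0.003 0 0 -1"

```text
time_s: 26.95
ee_pos: [539.9, -84.7, 34.3]
ee_rot: [-179.9, 0.0, 82.0]
force: [-5.1, -1.1, 0.9]
gripper_width: 17.8
gripper_force: 55.0
```

Emit:
apply_moves --pt "0 -0.006 0 0 -1" --pt "0 -0.011 0 0 -1" --pt "0.04 -0.011 0 0 -1" --pt "0.085 -0.011 0 0 -1" --pt "0.13 -0.011 0 0 -1"

```text
time_s: 27.45
ee_pos: [548.7, 46.9, 34.9]
ee_rot: [179.8, -0.0, 82.0]
force: [0.0, 0.2, -1.8]
gripper_width: 17.8
gripper_force: 55.0
```

Emit:
apply_moves --pt "0.006 0 0 0 -1" --pt "0.006 0.001 0 0 -1" --pt "0.006 0.002 0 0 -1" --pt "0.006 0.003 0 0 -1" --pt "0.006 0.004 0 0 -1"

```text
time_s: 27.95
ee_pos: [552.6, 49.7, 34.4]
ee_rot: [180.0, 0.0, 81.9]
force: [0.2, -0.0, -1.3]
gripper_width: 17.6
gripper_force: 55.0
```

Emit:
apply_moves --pt "0 0.001 0 0 -1" --pt "0 0.002 0 0 -1" --pt "0 0.003 0 0 -1" --pt "0 0.004 0 0 -1" --pt "0 0.005 0 0 -1"

```text
time_s: 28.45
ee_pos: [557.4, 50.4, 34.3]
ee_rot: [-180.0, -0.0, 82.0]
force: [-1.4, 0.5, -1.1]
gripper_width: 17.3
gripper_force: 55.0
```

Emit:
apply_moves --pt "0 0.001 0 0 -1" --pt "0 0.002 0 0 -1" --pt "0 0.003 0 0 -1" --pt "0 0.004 0 0 -1" --pt "0 0.005 0 0 -1"

```text
time_s: 28.95
ee_pos: [561.6, 49.8, 34.2]
ee_rot: [-179.9, -0.0, 82.0]
force: [-5.4, 3.4, 1.4]
gripper_width: 17.7
gripper_force: 55.0
```

Both sides are well forward. Next the mallet goes back to its old place on the sheet.

Emit:
apply_moves --pt "0 -0.01 0 0 -1" --pt "0 -0.04 -0.005 0 -1" --pt "0.03 -0.0695 -0.012 0 -1" --pt "0.075 -0.0695 -0.012 0 -1" --pt "0.12 -0.0695 -0.012 0 -1"

```text
time_s: 29.45
ee_pos: [510.6, 178.7, 47.4]
ee_rot: [179.8, -0.0, 82.0]
force: [1.2, -0.1, -2.1]
gripper_width: 17.7
gripper_force: 55.0
```

Emit:
apply_moves --pt "0.04 0 0 0 -1" --pt "0.07 0 0.005 0 -1" --pt "0.077 0 0.015 0 -1" --pt "0.077 0 0.025 0 -1" --pt "0.077 0 0.031 0 -1"

```text
time_s: 29.95
ee_pos: [520.0, 252.9, 14.1]
ee_rot: [-179.9, 0.1, 82.0]
force: [-0.2, 0.5, -1.7]
gripper_width: 17.5
gripper_force: 55.0
```

Emit:
apply_moves --pt "0 0 0.003 0 -1" --pt "0 0 0.0055 0 -1" --pt "0 0 0.0055 0 -1" --pt "0 0 0.0055 0 -1"

```text
time_s: 30.35
ee_pos: [521.3, 253.9, 10.2]
ee_rot: [180.0, -0.0, 82.0]
force: [-0.7, -0.8, -0.9]
gripper_width: 17.6
gripper_force: 55.0
```

```bash
python3 - <<'E'
from h import *
s=env.state();print(s["ee_pos"],s["force"])
a=cams.grab_frame("top")[145:245,245:375];b=cams.grab_frame("scene")[160:300,230:460]
a=cv2.resize(a,(400,308),interpolation=2);b=cv2.resize(b,(780,475),interpolation=2)
o=np.zeros((600,800,3),np.uint8);o[:380,:624]=cv2.resize(b,(624,380));o[380:,:286]=cv2.resize(a,(286,220))
cv2.imwrite("pics/c1.png",o)
E
```

```text
[521.26229137 253.87882187  10.20795087] [-0.66652937 -0.81914377 -0.85502933]
```

View pics/c1.png

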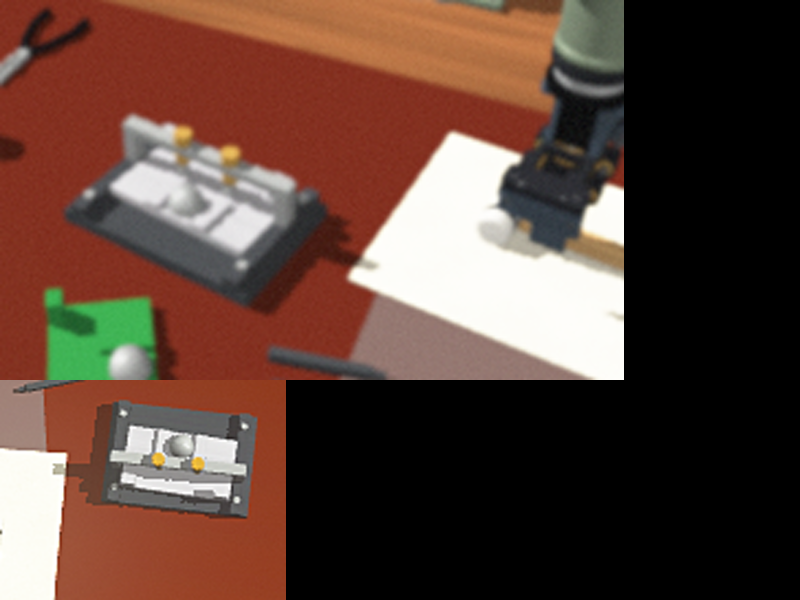

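The carrier has moved forward and lies between its rails, and the mallet is over the sheet. Next I release, lift and check the carrier closely.

Emit:
apply_moves --pt "0 0 0.0005 0 -1" --pt "0 0 0.0005 0 -0.4" --pt "0 0 0.0005 0 0.2" --pt "0 0 0.0005 0 0.2" --pt "0 0 0.0005 0 0.2"

```text
time_s: 30.95
ee_pos: [521.1, 254.4, 9.5]
ee_rot: [180.0, -0.0, 82.0]
force: [-0.9, -0.9, 0.4]
gripper_width: 46.9
gripper_force: 0.0
```

Emit:
apply_moves --pt "0 0 0 0 0.2" --pt "0 0 -0.02 0 0.2" --pt "0 0 -0.06 0 0.2" --pt "0 0 -0.1 0 0.2" --pt "0 0 -0.14 0 0.2"

```text
time_s: 31.45
ee_pos: [520.7, 254.2, 150.8]
ee_rot: [-180.0, 0.0, 82.0]
force: [1.0, 1.1, -0.5]
gripper_width: 54.7
gripper_force: 0.0
```

```bash
python3 - <<'E'
from h import *
t=cams.grab_frame("top");w=cams.grab_frame("wrist")
a=cv2.resize(t[150:225,280:370],(540,450),interpolation=2)
o=np.zeros((600,800,3),np.uint8);o[:450,:540]=a;o[:162,540:]=cv2.resize(w,(260,162));
p=cv2.imread("pics/top.png");o[450:,540:720]=cv2.resize(p[150:225,280:370],(180,150))
cv2.imwrite("pics/d1.png",o)
E
```

```text
(no output)
```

View pics/d1.png

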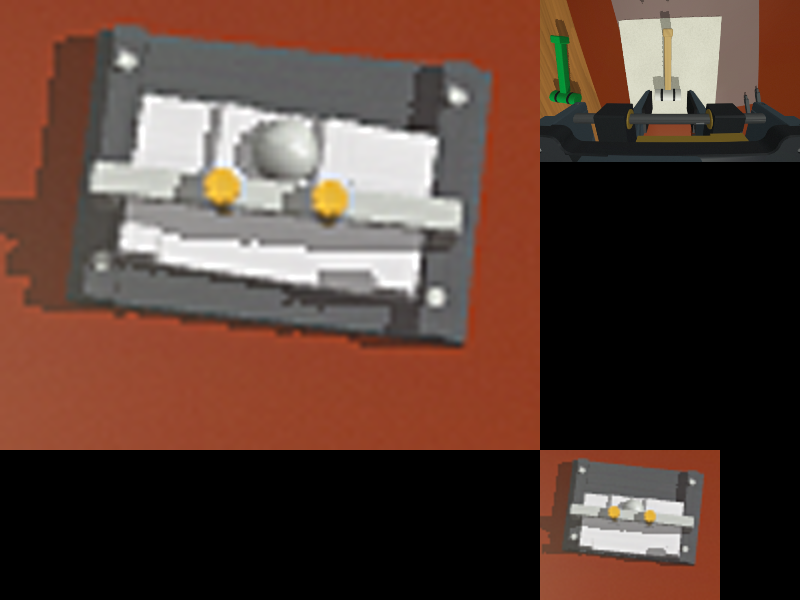

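The carrier lies between the rails with its front corners at (143,93) and (438,133), turned slightly. The mallet lies flat on the sheet, free of the fingers. One check of the numbers follows.

```bash
python3 - <<'E'
from h import *
f=lambda x,y,z:toworld("top",280+x/6-.4,150+y/6-.4,z)
a,b=f(143,93,27),f(438,133,27);c,d=f(119,248,27),f(415,297,27)
R8=np.array([[.9903,-.1392],[.1392,.9903]])
for p in (a,b,c,d,(a+b)/2,(c+d)/2,f(125,58,30),f(458,95,30),f(436,297,30),f(100,262,30)): print((R8@(p[:2]-[630.5,-76])).round(1))
E
```

```text
[39.5 78.1]
[ 35.3 -81.7]
[-46.2  80.6]
[-54.8 -78.9]
[37.4 -1.8]
[-50.5   0.9]
[56.9 89.8]
[ 56.5 -90.1]
[-54.1 -89.9]
[-55.4  89.5]
```

The carrier origin is at about x = -7 mm, past -13 and well inside -16 to +30. Handing in.

```bash
python3 -c "
from h import *
print(env.job_done())"
```

```text
the job is handed in; nothing more can be done
None
```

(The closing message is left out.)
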